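Load the soldering tray and sight its marker in the mirror

TASK

Slide the loaded soldering tray along the bench into the slotted holder until it is fully home against the end stop, keeping its load aboard, and let go of it. Then turn the sprung mirror by the key grip on its top until the small inspection camera sees the round marker on the tray's far end reflected in the middle of the mirror, and finish while still holding the grip at that angle, for the mirror springs back if let go. Do not move the camera or disturb the bowl, jar and spool.

Things in the scene. Friction and masses are not known exactly. Their poses are not given: they have to be found in the camera images.
- tray: Flat dark steel tray, base 110 (x) x 150 (y) x 6 mm, lying on the bench, about 0.45 kg plus load. Origin: centre of its underside, z up; +y is its leading end, which goes into the holder first. A rim 20 mm high round x +-42, y -20 to +60 mm keeps the load in; a wooden handle stands at the trailing end, a round marker, top at 73 mm, at the leading end.
- tray_handle (a point): Grip point on the tray's upright wooden handle plate, at (0, -64, 40) mm of the tray's frame. The plate is 50 mm in x, 12 mm thick in y and stands from 6 to 56 mm high; along y nothing but the base plate is within 35 mm of it.
- tray_marker (a point): Centre of the round upright marker (34 mm brass disc with a pale face and dark dot, facing the tray's +y) at the tray's leading end: (0, 73, 56) mm in the tray's frame.
- brick: White firebrick piece 50 x 46 x 22 mm, 50 g, lying loose inside the tray's rim, part of the load; origin at the centre of its underside.
- bezel: Copper ring, 16 mm across, 12 mm high, 12 g, standing loose inside the tray's rim beside the brick, part of the load; origin at the centre of its underside.
- holder: Slotted holder fixed to the bench: two dark steel C-rails along its y. Origin on the bench, z up. The tray slides in along +y, lying on the bench. Rails from y -60 to +90 mm, inner walls at x +-58, lips in to x +-48 between 11 and 15 mm high, open in the middle; flared lead-in from y -90, opening to x +-70. End stop at y +90, 12 mm high. Tray fully home: its origin at (0, 15) mm.
- mirror: Upright mirror 90 x 92 mm, glass centre 96 mm high, facing the body's -y. It swivels about the vertical axis through its origin, always at (0, 225) mm of the holder's frame. A spring (0.06 N m/rad) returns it to a varying rest angle, facing about towards the holder; from rest it turns 1.5 rad counter-clockwise seen from above (the way needed, by 0.3 to 1.2 rad), 0.4 the other way.
- mirror_grip (a point): Grip point of the black key grip on top of the mirror, on the swivel axis, 172 mm high. The key is 44 mm long in the mirror's x, 14 mm thick in its y, from 152 to 188 mm high, and turns with the mirror.
- mirror_aim (a point): Point fixed to the mirror, 100 mm out on the glass's normal (nothing is there). The marker is seen in the middle when, from above, the line from the swivel axis to this point halves the angle between the lines from the axis to the camera lens and to the marker of the tray when home.
- camera_arm (a joint): Swing arm, about the mirror's swivel axis, that carries the camera; stiff, is not to be moved, its setting varies. Value: angle in rad, counter-clockwise from above, from the holder's -y direction to the direction from the swivel axis to the camera (0.95 to 1.75).
- camera_lens (a point): Centre of the front lens of the small black inspection camera (box 44 x 50 x 40 mm, from 70 to 110 mm high), which looks level at the mirror's axis from 176 mm away, lens 90 mm high; the camera is on the far side of the holder from the robot.
- bowl: Steel bowl, 90 mm across, 50 mm high, bystander; origin at the centre of its underside.
- jar: Small closed jar, 50 mm across, 55 mm high, bystander; origin at the centre of its underside.
- spool: Brass wire spool, 52 mm across, 36 mm high, bystander; origin at the centre of its underside.
Mind the look-alikes: they are no part of the job. Leave any green, pink or red look-alike of the tray alone.

How it is judged (in metres and radians):
On the way:
1. the loaded tray is fully home in the holder and let go (y of tray in the frame of holder between 0.009 and 0.02 m and x of tray in the frame of holder between -0.006 and 0.006 m and angle between the y axis of tray and the y axis of holder, either way round below 0.06 rad and angle between tray's own z axis and vertical below 0.05 rad and height (world z) of tray below 0.005 m and x of brick in the frame of tray between -0.042 and 0.042 m and y of brick in the frame of tray between -0.022 and 0.062 m and z of brick in the frame of tray between 0 and 0.04 m and x of bezel in the frame of tray between -0.042 and 0.042 m and y of bezel in the frame of tray between -0.022 and 0.062 m and z of bezel in the frame of tray between 0 and 0.04 m and contact force between the fingers and tray below 0.05 N), for 0.2 s.
At the end, for the whole second after the job is handed in: Tray home, untouched and flat: within 6 mm of the stop, 6 mm sideways, 0.06 rad; brick and ring inside its rim. Fingers hold the still mirror (over 1 N), its normal within about 0.08 rad of halving the angle between camera and marker (all of step 1 and ((x of mirror_aim in the frame of holder between 0.03848 and 0.0548 m and value of joint camera_arm below 1 rad) or (x of mirror_aim in the frame of holder between 0.04078 and 0.05688 m and value of joint camera_arm between 1 and 1.05 rad) or (x of mirror_aim in the frame of holder between 0.04305 and 0.05891 m and value of joint camera_arm between 1.05 and 1.1 rad) or (x of mirror_aim in the frame of holder between 0.04529 and 0.06092 m and value of joint camera_arm between 1.1 and 1.15 rad) or (x of mirror_aim in the frame of holder between 0.0475 and 0.06288 m and value of joint camera_arm between 1.15 and 1.2 rad) or (x of mirror_aim in the frame of holder between 0.04969 and 0.0648 m and value of joint camera_arm between 1.2 and 1.25 rad) or (x of mirror_aim in the frame of holder between 0.05184 and 0.06669 m and value of joint camera_arm between 1.25 and 1.3 rad) or (x of mirror_aim in the frame of holder between 0.05396 and 0.06853 m and value of joint camera_arm between 1.3 and 1.35 rad) or (x of mirror_aim in the frame of holder between 0.05605 and 0.07033 m and value of joint camera_arm between 1.35 and 1.4 rad) or (x of mirror_aim in the frame of holder between 0.0581 and 0.07208 m and value of joint camera_arm between 1.4 and 1.45 rad) or (x of mirror_aim in the frame of holder between 0.06012 and 0.07379 m and value of joint camera_arm between 1.45 and 1.5 rad) or (x of mirror_aim in the frame of holder between 0.0621 and 0.07546 m and value of joint camera_arm between 1.5 and 1.55 rad) or (x of mirror_aim in the frame of holder between 0.06404 and 0.07707 m and value of joint camera_arm between 1.55 and 1.6 rad) or (x of mirror_aim in the frame of holder between 0.06594 and 0.07864 m and value of joint camera_arm between 1.6 and 1.65 rad) or (x of mirror_aim in the frame of holder between 0.0678 and 0.08016 m and value of joint camera_arm between 1.65 and 1.7 rad) or (x of mirror_aim in the frame of holder between 0.06961 and 0.08163 m and value of joint camera_arm above 1.7 rad)) and contact force between the fingers and mirror above 1 N and angular speed of mirror below 0.1 rad/s and contact force between tray and mirror below 0.05 N); the arm keeps its last pose, push and grip.
It fails at once if the camera is moved by more than 8 mm (distance of camera_lens from where it was at the start of the episode above 0.008 m).
It fails at once if the bowl is disturbed (moved over 20 mm) (distance of bowl from where it was at the start of the episode above 0.02 m).
It fails at once if the jar is disturbed (moved over 20 mm) (distance of jar from where it was at the start of the episode above 0.02 m).
It fails at once if the spool is disturbed (moved over 20 mm) (distance of spool from where it was at the start of the episode above 0.02 m).
It also fails if it takes over 62 s, if anything falls off the work surface, if the arm or the gripper's body presses on something with over 40 N, if the wrist force passes 120 N, or if a joint passes its speed limit or range.

ROBOT

A 7-joint arm with a two-finger parallel gripper is mounted at the origin on the work surface. World frame = base frame: x ahead of the robot, y to its left, z up, the work surface at z = 0. Lengths are in mm, angles in rad, forces in N, time in s.
With the tool pointing down it reaches from about 400 to 875 mm from the base axis. Payload 4.4 kg.
Tool frame: the origin (TCP) lies at the very end of the fingers, on their centre line; the grasp point (between the pads) lies 19 mm behind it; z points along the fingers, y is the line along which they close (so a half turn about z gives the same grasp; the last joint's range is limited). The gripper opens to 85 mm and grips with 20 to 120 N. Pads are 22 mm wide; open, the fingers measure 114 mm over their backs; the gripper's body (76 mm by 85 mm) begins 54 mm behind the grasp point. The pads swing forward as they close: fully open they stand 13 mm farther back than shut.
Start: joints at [1.281, 0.628, 0.038, 1.517, -0.027, 0.996, -0.02], TCP at [144.286, -633.798, 231.313] pointing down, gripper open.
Joint ranges: [-3.06, 3.06], [-0.37, 2.12], [-1.25, 1.32], [0.18, 2.47], [-1.1, 4.24], [0.23, 1.98], [-2.94, 2.94]. Speed limits (rad/s): [2.57, 2.57, 3.14, 3.14, 3.14, 3.14, 3.14].

INTERFACE

Orientations are given as [roll, pitch, yaw] about the fixed x, y, z axes, in that order (R = Rz(yaw) Ry(pitch) Rx(roll)).
In Python, from cell import monitor, viewer, workorder gives the robot as it stands.
- The arm moves only by the tool arm_command, never from a script. Its argument "series" is one flat list of numbers, 5 for each row, row after row: the opening in per cent of the stroke, from 0 (shut) to 100 (fully open), then the shift along the tool's x, y, z in cm, then the turn about the tool's z in degrees. In form: [claw, x, y, z, roll, claw, x, y, z, roll, ...]. A call has exactly 5 rows; each row is the pose to reach, as a shift and turn from the pose commanded when the call began, along the tool's axes at that moment; what a row does not reach only later rows make up. A row lasts 1/12 s, in which the tool goes at most 41.7 mm and 7.16 degrees, less where a joint would pass 70% of its speed; a pose out of reach is approached as far as the arm can. A call with a gripper value outside its range is refused whole. The fingers move at their own pace and stop on an object; the grip force is fixed at half the most. Time passes only in rows, so rows that repeat a pose let the fingers close, or fill a call up. It gives the time, the measured TCP pose, the force, the opening and the grip force at its end, in the units of the state.
- monitor.read_state(): the state, without advancing time (a new reading comes with each control period).
- viewer.get_image(name): name is "scene" or "top"; returns (picture, depth): 420x560x3 uint8, red, green, blue; 420x560 float32, mm along the optical axis (not along the pixel's ray), 0 where there is no reading.
- viewer.camera_model(name): a dict with "mtx" (3x3 intrinsics, pixels), "dist_coeffs" ([k1, k2, p1, p2, k3] as OpenCV has them; the pictures are not rectified), "R" (3x3) and "t" (3): a world point X has camera coordinates R X + t. Camera axes: x right, y down, z forward; pixel columns grow to the right and rows downward; lengths in mm; the calibration is good to about 2 mm. A picture is of the moment at which its call begins. camera_model takes no time and is no camera call.
- workorder.finish_job(): hands the job in; it is judged then, once.
The state is a dict: "clock": time; "qpos": joint angles; "qd": joint speeds; "tau": joint torques, N m; "eef_pos": TCP position; "tool_rot": TCP orientation; "force": force on the tool from outside, world axes, zero at the start; "torque": the same for the moment, N m; "width": finger opening in mm; "gripper_force": force on a finger pad.
Only numpy, scipy, OpenCV 4.12 (cv2) and the standard library are available. Lean on these libraries where they do the work, as an engineer would, in place of code of your own. Each camera call takes 0.05 s, during which the arm holds its last target. There are 200 camera calls.

## Working session

There is one attempt and no reset: what is moved stays moved. The work goes in short steps, Python scripts to look and compute and a tool call to move; the robot and the scene stay as the last step left them, time stands still between calls to the robot, and variables do not carry over. Pictures are saved under pics/ and viewed, at most 10 in all, crops included, and the job is handed in when it is done.

Besides the shell and the picture viewer there is one more tool, called after "Call:" as a command line: name --argument value ..., lists and objects as JSON in quotes. arm_command: Moves the arm, as the interface text tells. Its arguments: {"type":"object","properties":{"series":{"type":"array","items":{"type":"number"}}},"required":["series"]}

```bash
ls; mkdir -p pics; cat > h.py <<'E'
import numpy as np, cv2
from cell import monitor, viewer, workorder
def grab(n):
    im,d=viewer.get_image(n); return im,d,viewer.camera_model(n)
def world(px,d,c):
    """pixels Nx2 + depth N -> world mm"""
    px=np.asarray(px,float).reshape(-1,1,2)
    u=cv2.undistortPoints(px,np.array(c['mtx']),np.array(c['dist_coeffs'])).reshape(-1,2)
    P=np.c_[u,np.ones(len(u))]*np.asarray(d,float).reshape(-1,1)
    return (P-np.array(c['t']))@np.array(c['R'])
def cloud(d,c):
    v,u=np.mgrid[:d.shape[0],:d.shape[1]]
    return world(np.c_[u.ravel(),v.ravel()],d.ravel(),c).reshape(*d.shape,3)
def onplane(px,z,c):
    px=np.asarray(px,float).reshape(-1,2)
    a=world(px,np.ones(len(px)),c); o=-np.array(c['R']).T@np.array(c['t'])
    r=a-o; return o+r*((z-o[2])/r[:,2])[:,None]
def save(n,im): cv2.imwrite('pics/'+n+'.png',im[:,:,::-1])
E
python3 - <<'E'
from h import *
for n in('scene','top'):
    im,d,c=grab(n); save(n+'0',im); np.savez(n+'0.npz',im=im,d=d)
    print(n,-np.array(c['R']).T@c['t'],np.array(c['R']).round(2).tolist(),(d==0).mean())
print(monitor.read_state())
E
```

```text
pics
scene [1189.0827842  -377.18365195  903.82484618] [[0.52, 0.85, -0.01], [0.61, -0.38, -0.7], [-0.6, 0.36, -0.72]] 0.004056122448979592
top [ 394.52404777  -13.59151855 1294.66547657] [[0.01, -1.0, -0.01], [-0.99, -0.01, -0.13], [0.13, 0.02, -0.99]] 0.004000850340136054
{'clock': 0.1, 'qpos': array([ 1.28121749,  0.62925086,  0.03845364,  1.51824657, -0.02700804,
        0.99631342, -0.02003059]), 'qd': array([-0.00051293, -0.00212247,  0.00017934, -0.00300077,  0.00115593,
        0.00055109,  0.00152661]), 'tau': array([ 2.73617035e-03, -5.64536476e+01,  1.23081174e+00, -1.93975550e+01,
        1.14440141e-02,  5.37901389e-03,  3.91289774e-07]), 'eef_pos': array([ 144.15010759, -633.24752005,  230.48986505]), 'tool_rot': array([-3.13989264e+00,  1.51508322e-05,  2.23737180e-01]), 'force': array([-0.31723517,  0.17249001, -1.11196616]), 'torque': array([-0.04219557,  0.01533252, -0.06189485]), 'gripper_force': 0.0, 'width': 85.35769826331807}
```

View pics/scene0.png

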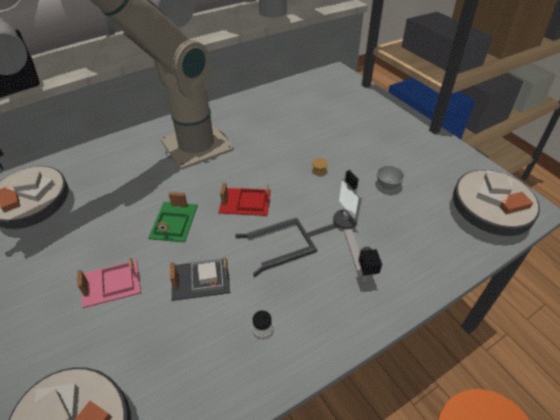

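View pics/top0.png

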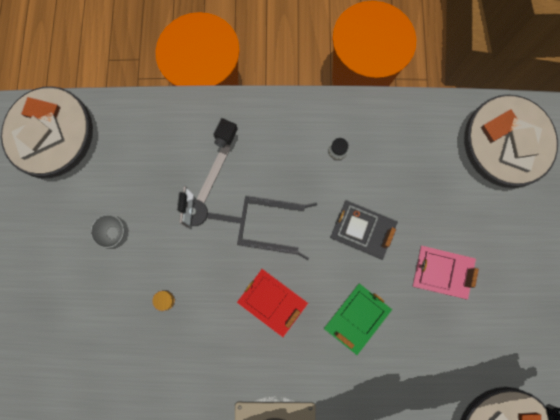

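```bash
cat > m.py <<'E'
from h import *
z=np.load('top0.npz'); im,d=z['im'],z['d']; c=viewer.camera_model('top'); W=cloud(d,c)
g=im.max(2); 
def rep(n,m):
    P=W[m]; r=cv2.minAreaRect(P[:,:2].astype(np.float32)); print(n,m.sum(),'c',np.round(r[0],1),'sz',np.round(r[1],1),'ang',round(r[2],1),'zmed',np.round(np.percentile(P[:,2],[5,50,95]),1))
def roi(x0,y0,x1,y1):
    m=np.zeros(g.shape,bool); m[y0:y1,x0:x1]=1; return m
dark=g<75
print('bench gray',im[150:170,270:300].reshape(-1,3).mean(0), im[238:243,360:365].reshape(-1,3).mean(0))
R=roi(325,195,405,265)
m=R&dark; m=m.astype(np.uint8); n,l,s,_=cv2.connectedComponentsWithStats(m); k=1+s[1:,4].argmax(); rep('tray',l==k)
cn=max(cv2.findContours((l==k).astype(np.uint8),0,1)[0],key=cv2.contourArea); P=onplane(cn.reshape(-1,2),6,c)[:,:2].astype(np.float32); r=cv2.minAreaRect(P);print('tray plane6',r, cv2.boxPoints(r).round(0).tolist())
rep('tray high',R&(W[...,2]>45)&(W[...,2]<80))
h=R&(W[...,2]>40)&(im[...,0]>im[...,2]*1.5); n,l,s,ce=cv2.connectedComponentsWithStats(h.astype(np.uint8))
for k in range(1,n):
    if s[k,4]>5: rep('brown%s'%ce[k].round(0),l==k)
for nm,q,a,b in [('key',roi(165,170,230,235),140,200),('mirror',roi(165,170,230,235),60,138),('cam',roi(205,110,245,150),95,125),('jar',roi(320,130,355,165),45,70),('bowl',roi(85,210,130,255),30,60),('spool',roi(145,285,180,315),28,45)]:
    rep(nm,q&(W[...,2]>a)&(W[...,2]<b))
H=roi(215,185,322,265)&dark
n,l,s,ce=cv2.connectedComponentsWithStats(H.astype(np.uint8)); k=1+s[1:,4].argmax(); H=l==k
P=onplane(np.argwhere(H)[:,::-1],13,c); np.save('hold.npy',P); print(len(P),P[:,:2].min(0),P[:,:2].max(0))
save('crop1',cv2.resize(im[100:270,170:410],None,fx=3.3,fy=3.3,interpolation=cv2.INTER_CUBIC))
E
python3 m.py
```

```text
bench gray [126.12       127.94833333 124.19      ] [88.2  87.56 86.84]
tray 842 c [ 547.1 -228.6] sz [147.  105.8] ang 67.6 zmed [ 3.2  7.7 21. ]
tray plane6 ((546.919189453125, -228.70513916015625), (146.96139526367188, 105.9333724975586), 67.19744110107422) [[470.0, -276.0], [567.0, -317.0], [624.0, -181.0], [527.0, -140.0]]
tray high 143 c [ 548.1 -228.5] sz [143.3  50.7] ang 67.6 zmed [49.8 57.3 72.1]
brown[341. 216.] 29 c [ 573.9 -164.2] sz [ 4.9 28.6] ang 69.9 zmed [52.  69.5 73.5]
brown[389. 237.] 117 c [ 523.3 -288.6] sz [13.2 50.8] ang 66.8 zmed [46.5 56.3 60.5]
key 217 c [586.9 217.5] sz [15.8 85.3] ang 84.6 zmed [141.1 184.9 190.9]
mirror 209 c [586.8 218.5] sz [ 8.2 86.3] ang 82.3 zmed [ 63.5  97.3 134.4]
cam 441 c [777.  132.7] sz [44.9 65.5] ang 66.2 zmed [ 98.8 109.9 114.1]
jar 246 c [ 757.9 -164.1] sz [43.1 43.6] ang 72.3 zmed [49.  55.8 59.6]
bowl 367 c [533.2 436. ] sz [85.7 89.8] ang 28.5 zmed [31.2 46.3 53.2]
spool 327 c [356.7 289.5] sz [50.4 50.9] ang 51.2 zmed [32.3 36.5 40.8]
579 [ 493.13501806 -102.09524826] [629.5987534  160.51044221]
```

View pics/crop1.png

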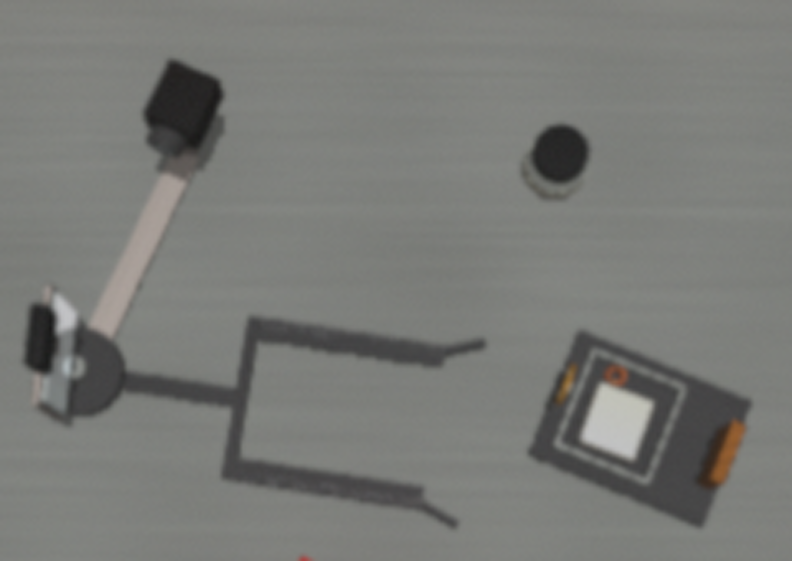

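```bash
cat >> m.py <<'E'
print('----')
rep('key2',roi(165,170,230,235)&(W[...,2]>178)&(W[...,2]<200)&dark)
P=P[:,:2]
# rails: crop pts
def cp(x,y): return [x/3.3+170,y/3.3+100]
hp=np.argwhere(H)[:,::-1]
L=[]
for a,b in [((262,332),(435,355)),((240,472),(410,494))]:
    a,b=np.array(cp(*a)),np.array(cp(*b)); t=(b-a)/np.hypot(*(b-a)); q=hp-a
    s=(q@t>2)&(q@t<np.hypot(*(b-a))-2)&(abs(q@[-t[1],t[0]])<6)
    Q=onplane(hp[s],15,c)[:,:2]; v=cv2.fitLine(Q.astype(np.float32),2,0,.01,.01).ravel(); v*=np.sign(v[1]); v[2:]*=np.sign(v[1]) ; L.append(v); print('rail',v.round(3),np.degrees(np.arctan2(v[1],v[0])).round(2),len(Q))
y=L[0][:2]+L[1][:2]; y/=np.hypot(*y); x=np.array([y[1],-y[0]])
xs=[v[2:]@x for v in L]; print('x offsets of rails',xs,'width',xs[0]-xs[1])
q=(P@y); print('rails y range along',np.percentile(q,[0,1,99,100]))
cx=np.mean(xs)
ee=[onplane([cp(*e)],13,c)[0,:2]@y for e in [(250,318),(222,477),(260,342),(243,462)]]; st=[onplane([cp(*e)],15,c)[0,:2]@y for e in [(443,362),(420,500)]]
print('stop outer/inner',ee,'rail start',st)
mk=cv2.circle
dc=onplane([cp(84,373)],8,c)[0,:2]; print('disc',dc, 'rel hold x',dc@x-cx,'y',dc@y)
print('yaw holder y',np.degrees(np.arctan2(y[1],y[0])))
E
python3 m.py | sed -n '/----/,$p'
```

```text
----
key2 112 c [587.5 216.1] sz [13.  42.8] ang 85.5 zmed [182.8 188.1 191.3]
rail [ 1.32000e-01  9.91000e-01  6.10894e+02 -2.35400e+00] 82.39 193
rail [1.25000e-01 9.92000e-01 5.03793e+02 3.02430e+01] 82.82 108
x offsets of rails [np.float32(606.11743), np.float32(495.71283)] width 110.4046
rails y range along [-22.48657993 -10.37893349 230.20928585 233.95370007]
stop outer/inner [np.float64(160.85462485985488), np.float64(164.36881681234564), np.float64(150.11814823957417), np.float64(149.63190497212793)] rail start [np.float64(3.6188818377921166), np.float64(7.281666678271293)]
disc [586.77200011 213.33614491] rel hold x 3.5251201719182745 y 287.07080620410744
yaw holder y 82.606415
```

The dark steel tray with brick and ring at top-view (365,230) is the one meant. The red (273,303), green (358,319) and pink (446,272) trays are empty coloured look-alikes. The crop confirms this: handle at the right, marker towards the holder mouth. The measured sizes (147x106, handle 51x13 at about 57 high) agree with the description. I'm setting out above the handle at (523,-288).

Call:
arm_command --series '[60, 3, -1.7, 0.73, 0, 60, 6, -3.4, 1.46, 0, 60, 9, -5.1, 2.2, 0, 60, 12, -6.8, 2.9, 0, 60, 15, -8.5, 3.7, 0]'

```text
clock: 0.52
eef_pos: [272.5, -516.2, 193.8]
tool_rot: [-3.141, -0.0, 0.223]
force: [0.6, -0.7, -0.2]
width: 51.0
gripper_force: 0.0
```

Call:
arm_command --series '[60, 3, -1.7, 0.73, 0, 60, 6, -3.4, 1.46, 0, 60, 9, -5.1, 2.2, 0, 60, 12, -6.8, 2.9, 0, 60, 15, -8.5, 3.7, 0]'

```text
clock: 0.93
eef_pos: [400.0, -400.1, 156.9]
tool_rot: [-3.141, 0.0, 0.224]
force: [0.6, -0.2, -0.2]
width: 51.2
gripper_force: 0.0
```

Call:
arm_command --series '[60, 2.9, -1.65, 0.7, 7.06, 60, 5.8, -3.3, 1.4, 14.1, 60, 8.8, -5, 2.1, 21.2, 60, 11.7, -6.65, 2.9, 28.3, 60, 14.64, -8.27, 3.6, 35.3]'

```text
clock: 1.35
eef_pos: [524.2, -286.8, 120.5]
tool_rot: [-3.142, 0.001, -0.398]
force: [1.2, -0.4, -0.3]
width: 51.4
gripper_force: 0.0
```

```bash
cat >> h.py <<'E'
def to(x,y,z,yawdeg=None):
    s=monitor.read_state(); p=s['eef_pos']; a=s['tool_rot'][2]; d=np.array([x,y,z])-p
    v=[d[0]*np.cos(a)+d[1]*np.sin(a), d[0]*np.sin(a)-d[1]*np.cos(a), -d[2]]
    print('t',round(s['clock'],2),'tcp',p.round(1),'rot',np.degrees(s['tool_rot']).round(1),'F',s['force'].round(1),'w',round(s['width'],1),'gf',round(s['gripper_force'],1))
    print('shift cm',(np.array(v)/10).round(2),'roll',None if yawdeg is None else round(np.degrees(a)-yawdeg,2))
E
python3 -c "
from h import *
to(523,-288.2,25,-22.5)
im,d,c=grab('scene'); save('s1',cv2.resize(im[120:330,80:280],None,fx=2.8,fy=2.8))"
```

```text
t 1.35 tcp [ 524.2 -286.8  120.5] rot [-1.80e+02  1.00e-01 -2.28e+01] F [ 1.2 -0.4 -0.3] w 51.4 gf 0.0
shift cm [-0.06  0.18  9.55] roll -0.32
```

View pics/s1.png

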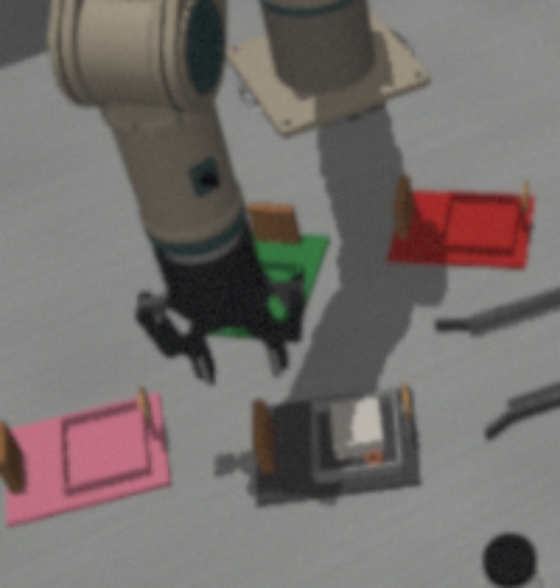

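The gripper hangs straddling the dark tray's handle (crop (263,435)) with its fingers along the tray's length. Going down and gripping.

Call:
arm_command --series '[60, 0, 0.1, 2.5, 0, 60, 0, 0.1, 5, 0, 60, 0, 0.1, 7.5, 0, 60, 0, 0.1, 9.4, 0, 60, 0, 0.1, 9.4, 0]'

```text
clock: 1.82
eef_pos: [520.2, -287.5, 23.4]
tool_rot: [-3.141, 0.008, -0.392]
force: [-0.8, -0.1, -0.1]
width: 51.4
gripper_force: 0.0
```

Call:
arm_command --series '[0, 0, 0, 0, 0, 0, 0, 0, 0, 0, 0, 0, 0, 0, 0, 0, 0, 0, 0, 0, 0, 0, 0, 0, 0]'

```text
clock: 2.23
eef_pos: [524.2, -289.7, 29.0]
tool_rot: [-3.142, -0.003, -0.392]
force: [0.2, 0.9, 6.0]
width: 10.9
gripper_force: 59.7
```

```bash
python3 -c "
from h import *
to(523,-288,26,-22.5)"
```

```text
t 2.23 tcp [ 524.2 -289.7   29. ] rot [-180.    -0.2  -22.5] F [0.2 0.9 6. ] w 10.9 gf 59.7
shift cm [-0.17 -0.11  0.3 ] roll 0.04
```

Call:
arm_command --series '[0, -0.1, -0.2, 0, -1, 0, -0.25, -0.55, 0, -2.5, 0, -0.4, -0.9, 0, -4.2, 0, -0.56, -1.25, 0, -6, 0, -0.72, -1.6, 0, -7.5]'

```text
clock: 2.65
eef_pos: [525.0, -274.3, 29.0]
tool_rot: [3.138, -0.007, -0.26]
force: [2.5, -4.5, 5.8]
width: 11.0
gripper_force: 59.7
```

Call:
arm_command --series '[0, -0.12, -0.4, 0, -1.8, 0, -0.24, -0.8, 0, -3.6, 0, -0.36, -1.2, 0, -5.2, 0, -0.45, -1.5, 0, -6.6, 0, -0.5, -1.68, 0, -7.5]'

```text
clock: 3.07
eef_pos: [524.6, -256.4, 29.0]
tool_rot: [3.138, -0.006, -0.129]
force: [2.5, -4.4, 6.6]
width: 10.8
gripper_force: 59.8
```

```bash
cat > t.py <<'E'
from h import *
import sys
to(523,-254.4,26,-7.5)
im,d,c=grab('top'); save(sys.argv[1],cv2.resize(im[160:290,165:405],None,fx=3.3,fy=3.3,interpolation=cv2.INTER_CUBIC)); np.savez('t.npz',im=im,d=d)
E
python3 t.py t1
```

```text
t 3.07 tcp [ 524.6 -256.4   29. ] rot [179.8  -0.4  -7.4] F [ 2.5 -4.4  6.6] w 10.8 gf 59.8
shift cm [-0.19 -0.18  0.3 ] roll 0.08
```

View pics/t1.png

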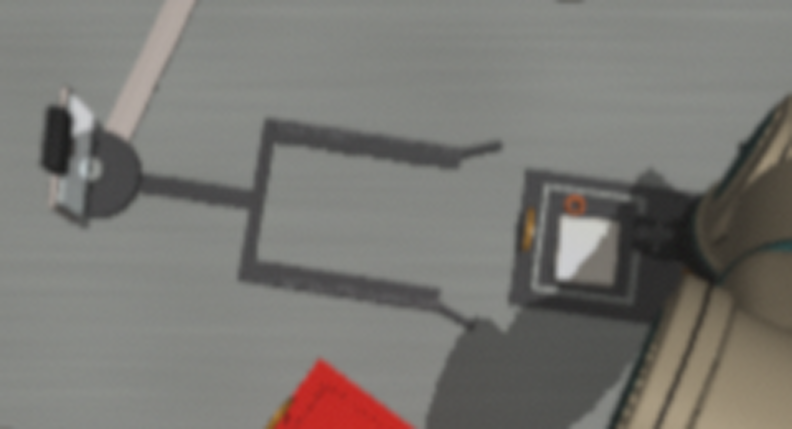

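The picture shows the tray (leading corners at crop (527,170) and (511,303)) nearly square in front of the holder mouth (500,146)-(472,328). I'll check the lateral offset relative to the rails.

```bash
python3 - <<'E'
from h import *
c=viewer.camera_model('top'); z=np.load('t.npz'); im=z['im'].astype(float); g=cv2.GaussianBlur(im.max(2),(0,0),.6)
# column-wise edges: for columns across rails, find dark->bright transitions
def edges(u,v0,v1,th=95):
    s=g[v0:v1,u]; o=[]
    for i in range(len(s)-1):
        if (s[i]-th)*(s[i+1]-th)<0: o.append(v0+i+(th-s[i])/(s[i+1]-s[i]))
    return o
A={k:[] for k in'abcd'}
for u in range(252,293,2):
    e=edges(u,190,215); f=edges(u,232,258)
    if len(e)==2 and len(f)==2:
        for k,v,zz in zip('abcd',e+f,(15,15,15,15)): A[k].append(onplane([[u,v]],zz,c)[0,:2])
for k in A:
    A[k]=np.array(A[k]); v=np.polyfit(A[k][:,1],A[k][:,0],1); print(k,len(A[k]),'x at y=0,-250,216:',np.polyval(v,[0,-250,216]).round(1),'yaw',90-np.degrees(np.arctan(v[0])).round(2))
T=[]
for n,r0 in (('up',(205,225)),('lo',(240,262))):
    Q=[]
    for u in range(326,348,2):
        e=edges(u,*r0,th=92)
        if e: Q.append(onplane([[u,e[0] if n=='up' else e[-1]]],6,c)[0,:2])
    Q=np.array(Q); v=np.polyfit(Q[:,1],Q[:,0],1); print('tray',n,len(Q),Q[0].round(1),Q[-1].round(1),'x at -180',np.polyval(v,-180).round(1),'yaw',90-np.degrees(np.arctan(v[0])).round(2))
E
```

```text
a 21 x at y=0,-250,216: [620.2 583.7 651.8] yaw 81.68
b 21 x at y=0,-250,216: [603.5 565.7 636.1] yaw 81.42
c 21 x at y=0,-250,216: [505.4 468.  537.6] yaw 81.5
d 21 x at y=0,-250,216: [489.2 451.1 522.1] yaw 81.34
tray up 11 [ 593.2 -131.6] [ 586.2 -184.3] x at -180 586.9 yaw 82.12
tray lo 11 [ 497.6 -131.1] [ 504.4 -183.6] x at -180 506.5 yaw 101.72
```

Call:
arm_command --series '[0, -0.12, -0.5, 0, 0.4, 0, -0.24, -1.1, 0, 0.8, 0, -0.36, -1.7, 0, 1.1, 0, -0.48, -2.3, 0, 1.1, 0, -0.54, -2.8, 0, 1.1]'

```text
clock: 3.53
eef_pos: [521.6, -229.4, 29.0]
tool_rot: [3.137, -0.005, -0.151]
force: [-0.2, -8.3, 7.4]
width: 11.2
gripper_force: 60.0
```

```bash
cat > chk.py <<'E'
from h import *
import sys
to(*map(float,sys.argv[1:5]))
c=viewer.camera_model('top'); im,d,_=grab('top'); im=im.astype(float); g=cv2.GaussianBlur(im.max(2),(0,0),.6); np.savez('t.npz',im=im,d=d)
W=cloud(d,c)
# marker: brown and z>55, ahead of gripper ; tray rim (bright lines) not used
m=(W[...,2]>62)&(W[...,2]<80)&(im[...,0]>im[...,2]*1.5); m[:,:300-120]=0; m[:195]=0;m[265:]=0
P=W[m]; r=cv2.minAreaRect(P[:,:2].astype(np.float32)); print('marker',m.sum(),np.round(r[0],1),np.round(r[1],1))
y=np.array([.1478,.989]); x=np.array([y[1],-y[0]]); q=np.array(r[0])-[553.9,-6.5]; print('marker in holder',(q@x).round(1),(q@y).round(1))
E
python3 chk.py 527 -200 26 -8.5
```

```text
t 3.53 tcp [ 521.6 -229.4   29. ] rot [179.7  -0.3  -8.6] F [-0.2 -8.3  7.4] w 11.2 gf 60.0
shift cm [ 0.09 -2.99  0.3 ] roll -0.15
marker 32 [ 497.3 -233.2] [295.1  27.4]
marker in holder -22.5 -232.6
```

```bash
sed -i "s/^P=W\[m\]; /m\&=(W[...,0]>500)\&(W[...,0]<600)\&(W[...,1]>-150)\nP=W[m]; /" chk.py; python3 chk.py 527 -200 26 -8.5
```

```text
t 3.58 tcp [ 521.6 -228.2   29. ] rot [179.8  -0.3  -8.6] F [-0.6 -6.   8.5] w 11.4 gf 60.1
shift cm [ 0.11 -2.87  0.3 ] roll -0.08
marker 22 [540.9 -94.6] [ 4.3 28.1]
marker in holder 0.2 -89.0
```

Call:
arm_command --series '[0, 0, -0.6, 0, 0, 0, 0, -1.4, 0, 0, 0, 0, -2.2, 0, 0, 0, 0, -3, 0, 0, 0, 0, -3.8, 0, 0]'

```text
clock: 4.05
eef_pos: [526.7, -192.5, 29.0]
tool_rot: [3.136, -0.004, -0.152]
force: [-1.1, -8.9, 8.2]
width: 11.0
gripper_force: 60.2
```

Call:
arm_command --series '[0, 0, -0.8, 0, 0, 0, 0, -1.6, 0, 0, 0, 0, -2.4, 0, 0, 0, 0, -3.2, 0, 0, 0, 0, -3.8, 0, 0]'

```text
clock: 4.47
eef_pos: [532.5, -154.6, 29.0]
tool_rot: [3.137, -0.004, -0.151]
force: [-0.8, -9.3, 9.1]
width: 10.9
gripper_force: 60.3
```

```bash
python3 chk.py 547 -55 26 -8.5
```

```text
t 4.47 tcp [ 532.5 -154.6   29. ] rot [179.7  -0.2  -8.7] F [-0.8 -9.3  9.1] w 10.9 gf 60.3
shift cm [ -0.07 -10.06   0.3 ] roll -0.17
marker 21 [550.2 -21.3] [ 4.  27.5]
marker in holder -1.5 -15.2
```

Call:
arm_command --series '[0, 0, -0.8, 0, 0, 0, 0, -1.6, 0, 0, 0, 0, -2.4, 0, 0, 0, 0, -3.2, 0, 0, 0, 0, -4, 0, 0]'

```text
clock: 4.93
eef_pos: [538.4, -115.6, 29.0]
tool_rot: [3.137, -0.004, -0.152]
force: [-1.2, -9.3, 9.8]
width: 10.7
gripper_force: 60.4
```

Call:
arm_command --series '[0, 0, -0.9, 0, 0, 0, 0, -1.8, 0, 0, 0, 0, -2.7, 0, 0, 0, 0, -3.6, 0, 0, 0, 0, -4.5, 0, 0]'

```text
clock: 5.35
eef_pos: [545.1, -71.2, 29.0]
tool_rot: [3.137, -0.004, -0.152]
force: [-1.7, -10.3, 11.2]
width: 10.9
gripper_force: 60.5
```

Call:
arm_command --series '[0, 0, -0.4, 0, 0, 0, 0, -0.7, 0, 0, 0, 0, -1, 0, 0, 0, 0, -1.2, 0, 0, 0, 0, -1.3, 0, 0]'

```text
clock: 5.77
eef_pos: [547.0, -58.4, 29.0]
tool_rot: [3.137, -0.004, -0.152]
force: [-2.2, -10.6, 11.5]
width: 10.9
gripper_force: 60.6
```

```bash
python3 chk.py 547 -55 26 -8.5
```

```text
t 5.77 tcp [547.  -58.4  29. ] rot [179.7  -0.2  -8.7] F [ -2.2 -10.6  11.5] w 10.9 gf 60.6
shift cm [-0.05 -0.33  0.3 ] roll -0.19
marker 23 [564.5  74.9] [ 3.8 27.9]
marker in holder -1.6 82.0
```

Push gently on against the stop.

Call:
arm_command --series '[0, 0, -0.2, 0, 0, 0, 0, -0.4, 0, 0, 0, 0, -0.5, 0, 0, 0, 0, -0.6, 0, 0, 0, 0, -0.6, 0, 0]'

```text
clock: 6.23
eef_pos: [547.7, -53.8, 29.0]
tool_rot: [3.135, -0.004, -0.153]
force: [-2.5, -12.3, 12.3]
width: 10.9
gripper_force: 60.6
```

Call:
arm_command --series '[0, 0, -0.1, 0, 0, 0, 0, -0.2, 0, 0, 0, 0, -0.3, 0, 0, 0, 0, -0.4, 0, 0, 0, 0, -0.4, 0, 0]'

```text
clock: 6.65
eef_pos: [548.1, -53.7, 29.0]
tool_rot: [3.131, -0.005, -0.155]
force: [-1.6, -18.7, 10.5]
width: 10.9
gripper_force: 60.7
```

```bash
python3 chk.py 547 -55 26 -8.5
```

```text
t 6.65 tcp [548.1 -53.7  29. ] rot [179.4  -0.3  -8.9] F [ -1.6 -18.7  10.5] w 10.9 gf 60.7
shift cm [-0.09  0.14  0.3 ] roll -0.36
marker 25 [566.5  79.4] [ 3.9 31.5]
marker in holder -0.2 86.9
```

Call:
arm_command --series '[0, 0, 0.2, 0, 0, 0, 0, 0.35, 0, 0, 50, 0, 0.35, 0, 0, 50, 0, 0.35, 0, 0, 50, 0, 0.35, 0, 0]'

```text
clock: 7.12
eef_pos: [546.7, -46.1, 27.1]
tool_rot: [-3.141, 0.001, -0.148]
force: [0.5, 0.4, -0.3]
width: 42.6
gripper_force: 0.0
```

Call:
arm_command --series '[50, 0, 0, 0, 0, 50, 0, 0, -2, 0, 50, 0, 0, -4.5, 0, 50, 0, 0, -8, 0, 50, 0, 0, -11.5, 0]'

```text
clock: 7.53
eef_pos: [546.2, -46.3, 142.7]
tool_rot: [-3.141, 0.003, -0.148]
force: [0.4, -0.9, 0.1]
width: 42.7
gripper_force: 0.0
```

Call:
arm_command --series '[50, 0, 0, -3, 0, 50, 0, 0, -6, 0, 50, 0, 0, -9, 0, 50, 0, 0, -11, 0, 50, 0, 0, -12, 0]'

```text
clock: 7.95
eef_pos: [548.4, -46.6, 265.1]
tool_rot: [-3.141, -0.004, -0.148]
force: [0.0, -0.7, -0.1]
width: 42.3
gripper_force: 0.0
```

```bash
cat > cam.py <<'E'
from h import *
c=viewer.camera_model('top'); im,d,_=grab('top'); im=im.astype(float); g=im.max(2); W=cloud(d,c); np.savez('t.npz',im=im,d=d)
y=np.array([.1478,.989]); x=np.array([y[1],-y[0]]); A=np.array([587.2,216.])
def hf(p): q=np.asarray(p)-A; return (q@x).round(1),(q@y+225).round(1)
def reg(x0,x1,y0,y1,z0,z1): return (W[...,0]>x0)&(W[...,0]<x1)&(W[...,1]>y0)&(W[...,1]<y1)&(W[...,2]>z0)&(W[...,2]<z1)
def rep(n,m):
    P=W[m]
    if len(P)<5: print(n,len(P)); return
    r=cv2.minAreaRect(P[:,:2].astype(np.float32)); print(n,m.sum(),'c',np.round(r[0],1),'sz',np.round(r[1],1),'ang',round(r[2],1),'holder',hf(r[0]))
br=im[...,0]>im[...,2]*1.5
rep('marker',reg(520,620,40,110,62,80)&br); rep('handle',reg(510,590,-90,-20,45,65)&br)
rep('key',reg(540,640,170,260,178,195)&(g<75))
rep('camtop',reg(730,830,80,190,106,116)&(g<60))
# light swing arm strip direction
s=reg(610,740,130,230,-3,60)&(im.min(2)>120)&(im[...,0]>im[...,2]+3)
P=W[s]; v=cv2.fitLine(P[:,:2].astype(np.float32),2,0,.01,.01).ravel(); print('arm',s.sum(),v.round(3),'z',np.median(P[:,2]).round(1))
v=v*(1 if v[0]>0 else -1)
print('arm angle dir',np.arctan2(v[1],v[0]), 'holder -y dir',np.arctan2(-y[1],-y[0]))
E
python3 cam.py; python3 -c "
from h import *
to(587.2,216,280,-5)"
```

```text
marker 27 c [566.5  79.2] sz [ 4.  31.2] ang 79.7 holder (np.float64(-0.2), np.float64(86.7))
handle 0
key 110 c [587.8 216.2] sz [12.4 42.2] ang 86.9 holder (np.float64(0.5), np.float64(225.3))
camtop 297 c [780.3 129.5] sz [41.1 51.5] ang 66.2 holder (np.float64(203.8), np.float64(168.0))
arm 461 [ 9.17000e-01 -3.99000e-01  6.79809e+02  1.76529e+02] z 8.9
arm angle dir -0.41094258 holder -y dir -1.71914235009319
t 8.0 tcp [548.8 -46.8 265.5] rot [-179.9   -0.3   -8.5] F [ 0.5 -0.2  1.2] w 42.5 gf 0.0
shift cm [ -0.09 -26.55  -1.45] roll -3.5
```

The tray is home: marker at holder (−0.2, 86.7), against 88 nominal. The camera arm reads about 1.30 rad, so the mirror normal must stand at 0.65 rad (aim x about 60.6 mm), which means a final tool yaw of about 28.8°. Moving to the mirror key.

Call:
arm_command --series '[50, 0, -2.6, 0, 0, 50, 0, -5.2, 0, 0, 50, 0, -7.9, 0, 0, 50, 0, -10.6, 0, 0, 50, 0, -13.3, 0, 0]'

```text
clock: 8.42
eef_pos: [566.0, 85.9, 260.4]
tool_rot: [3.141, 0.003, -0.149]
force: [0.8, -0.1, -0.1]
width: 42.9
gripper_force: 0.0
```

Call:
arm_command --series '[50, 0, -2.7, 0.5, -1, 50, 0, -5.4, 1, -2, 50, 0, -8.1, 1.5, -3, 50, -0.05, -10.8, 2, -4.5, 50, -0.05, -13.3, 2.5, -4.5]'

```text
clock: 8.83
eef_pos: [585.2, 217.9, 234.9]
tool_rot: [3.141, 0.003, -0.069]
force: [-0.3, -0.3, 1.0]
width: 43.2
gripper_force: 0.0
```

```bash
python3 -c "
from h import *
to(587.5,216.2,158,-4)
im,d,c=grab('scene'); save('s2',cv2.resize(im[120:290,230:430],None,fx=3,fy=3))"
```

```text
t 8.83 tcp [585.2 217.9 234.9] rot [180.    0.2  -3.9] F [-0.3 -0.3  1. ] w 43.2 gf 0.0
shift cm [0.24 0.15 7.69] roll 0.07
```

View pics/s2.png

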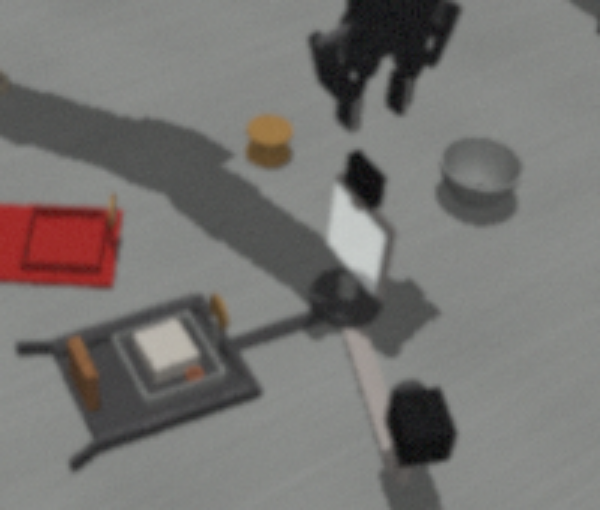

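The tray sits home with brick and ring aboard (crop (165,345)), and the open fingers are centred above the key (365,180). Descending and gripping.

Call:
arm_command --series '[50, 0.2, 0.1, 2, 0, 50, 0.2, 0.1, 4, 0, 50, 0.2, 0.1, 6, 0, 50, 0.2, 0.1, 7.6, 0, 50, 0.2, 0.1, 7.6, 0]'

```text
clock: 9.3
eef_pos: [584.7, 213.9, 156.1]
tool_rot: [3.138, 0.009, -0.071]
force: [-1.0, -0.1, -0.1]
width: 42.7
gripper_force: 0.0
```

Call:
arm_command --series '[0, 0, 0, 0, 0, 0, 0, 0, 0, 0, 0, 0, 0, 0, 0, 0, 0, 0, 0, 0, 0, 0, 0, 0, 0]'

```text
clock: 9.72
eef_pos: [588.6, 217.2, 161.8]
tool_rot: [-3.138, -0.001, -0.069]
force: [1.5, 6.0, -5.5]
width: 12.8
gripper_force: 60.0
```

```bash
python3 -c "
from h import *
to(587.5,216.2,158,28.8)"
```

```text
t 9.72 tcp [588.6 217.2 161.8] rot [-1.798e+02 -1.000e-01 -4.000e+00] F [ 1.5  6.  -5.5] w 12.8 gf 60.0
shift cm [-0.1   0.11  0.38] roll -32.78
```

Call:
arm_command --series '[0, 0, 0, 0, -3, 0, 0, 0, 0, -7, 0, 0, 0, 0, -11, 0, 0, 0, 0, -14.5, 0, 0, 0, 0, -18]'

```text
clock: 10.13
eef_pos: [588.6, 217.2, 161.8]
tool_rot: [-3.139, -0.002, 0.248]
force: [2.5, 5.5, -5.7]
width: 13.0
gripper_force: 59.9
```

Call:
arm_command --series '[0, 0, 0, 0, -4, 0, 0, 0, 0, -8, 0, 0, 0, 0, -11, 0, 0, 0, 0, -14, 0, 0, 0, 0, -14.8]'

```text
clock: 10.55
eef_pos: [588.7, 217.1, 161.8]
tool_rot: [-3.139, -0.003, 0.505]
force: [0.3, 6.6, -6.1]
width: 13.0
gripper_force: 60.0
```

```bash
python3 -c "
from h import *
to(587.5,216.2,158,28.8)
im,d,c=grab('scene'); W=cloud(d,c); np.savez('s.npz',im=im,d=d)
# glass: bright pixels 60..135 high near axis
m=(im.min(2)>130)&(W[...,2]>60)&(W[...,2]<138)&(np.hypot(W[...,0]-587,W[...,1]-216)<60)
P=W[m]; u,s,v=np.linalg.svd(P-P.mean(0),full_matrices=False); n=v[2]*np.sign(-v[2][1]); print('glass',m.sum(),P.mean(0).round(1),n.round(3),s.round(0),'dir deg',np.degrees(np.arctan2(n[1],n[0])),'want',-98.5+37.3)
save('s3',cv2.resize(im[120:290,230:430],None,fx=3,fy=3))"; python3 cam.py
```

```text
t 10.55 tcp [588.7 217.1 161.8] rot [-179.9   -0.2   28.9] F [ 0.3  6.6 -6.1] w 13.0 gf 60.0
shift cm [-0.15  0.03  0.38] roll 0.13
glass 513 [591.  215.1  96.8] [ 0.474 -0.881  0.   ] [535. 474.  39.] dir deg -61.71249461921166 want -61.2
marker 26 c [566.5  79.2] sz [ 4.  31.6] ang 81.0 holder (np.float64(-0.3), np.float64(86.6))
handle 95 c [546.9 -54.2] sz [11.9 48.9] ang 81.4 holder (np.float64(0.1), np.float64(-48.2))
key 39 c [577.8 205.4] sz [12.1 30.9] ang 41.0 holder (np.float64(-7.8), np.float64(213.2))
camtop 292 c [781.7 128.5] sz [41.6 48.3] ang 65.7 holder (np.float64(205.3), np.float64(167.2))
arm 430 [ 9.20000e-01 -3.92000e-01  6.88893e+02  1.71739e+02] z 8.8
arm angle dir -0.40239206 holder -y dir -1.71914235009319
```

View pics/s3.png

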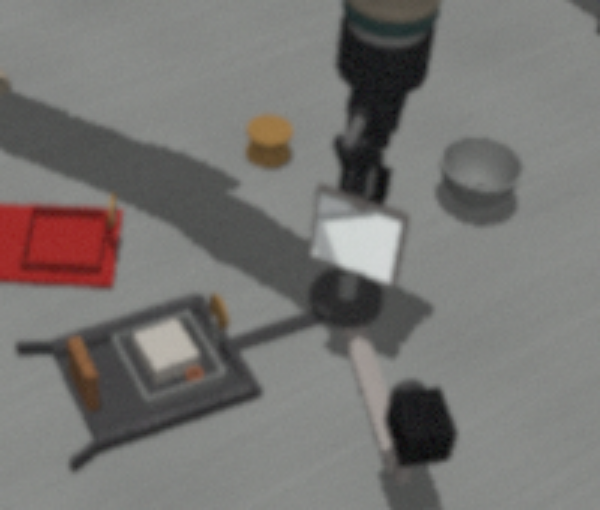

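The mirror is held at −61.7° (wanted −61.2°) and the tray is home at holder (0, 15). I'll settle one call and hand in.

Call:
arm_command --series '[0, 0, 0, 0, 0, 0, 0, 0, 0, 0, 0, 0, 0, 0, 0, 0, 0, 0, 0, 0, 0, 0, 0, 0, 0]'

```text
clock: 11.07
eef_pos: [588.7, 217.1, 161.8]
tool_rot: [-3.14, -0.003, 0.503]
force: [1.5, 4.3, -5.4]
width: 12.7
gripper_force: 60.0
```

```bash
python3 -c "
from h import *
print(workorder.finish_job())"
```

```text
the job is handed in; nothing more can be done
None
```

The job is handed in at about 11 s with no verdict shown: by my last measurements the tray is home and released with brick and ring aboard, and the mirror is held within about 1° of the angle worked out from the camera and marker.

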